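# Lock the strap splitter's depth adjuster

## Task

Lock the depth adjuster of the strap splitter. First push the holding slide (the one with the round knob) fully home so that its tooth holds the barrel's notched flange, then turn the knurled lock ring clockwise, seen from above, until it comes up firm against the housing, with its small tab facing the index pin. The barrel itself must stay at its setting throughout (it must not turn by more than about 10 degrees), and leave the slide home and let go of everything.

Things in the scene. Friction and masses are not known exactly. Their poses are not given: they have to be found in the camera images.
- slide_knob (a point): Centre of the holding slide's upright round knob: 22 mm across, 34 to 70 mm above the table, on a dark bar. It slides along this frame's -y straight to the barrel's axis: 125 to 135 mm from the axis at the start, 95 mm at its stop, fully home, where its tooth sits between two flange teeth. Needs 3 N, stays put. The bar with a flat paddle opposite is only the strap guide.
- ring_grip (a point): Centre of the knurled brass lock ring, on the barrel's axis: 53 mm across, 54 to 80 mm above the table; the 30 mm thick barrel rises through it to 100 mm. Within 80 mm of the axis all else is below 43 mm. A tab on the ring's top lies in this frame's +x. Tight, it faces the slim index pin 90 mm from the axis, opposite the roller. A loose ring is a spare.
- lock_ring (a joint): Angle of the ring on the barrel, rad, growing clockwise from above (tightening). Starts at 0.3 to 0.7; the firm stop, tight, is 1.4. Needs 0.3 N m and stays where left. The barrel's own drag is only 0.06 N m: unless the slide holds it, it turns along and this angle does not grow. With the slide home it gives up to 5 degrees, then holds.
- barrel_mark (a point): Point on top of the barrel's steel flange, 50 mm from the axis, 33 mm above the table; it shows whether the barrel turns. The flange is 112 mm across its 12 teeth and lies below the ring. At the start the point lies on the index pin's side of the axis.

How it is judged (in metres and radians):
On the way:
1. the holding slide is home while the lock ring is not yet tight (horizontal distance between slide_knob and ring_grip below 0.105 m and not (value of joint lock_ring above 1.2 rad)), for 0.2 s.
At the end, for the whole second after the job is handed in: The holding slide is home (its knob's centre within 105 mm of the barrel's axis, that is within 10 mm of the stop), the lock ring is tight (1.20 rad or more, within 11 degrees of its stop at 1.4) and at rest, and the barrel has not turned by more than 12 degrees from its setting (horizontal distance between slide_knob and ring_grip below 0.105 m and value of joint lock_ring above 1.2 rad and velocity of joint lock_ring below 0.1 rad/s and distance of barrel_mark from where it was at the start of the episode below 0.0105 m); the robot touches nothing.
It fails at once if the barrel has been turned by more than 12 degrees from its setting (distance of barrel_mark from where it was at the start of the episode above 0.0105 m).
It also fails if it takes over 45 s, if anything falls off the work surface, if the arm or the gripper's body presses on something with over 40 N, if the wrist force passes 120 N, or if a joint passes its speed limit or range.

## Robot

A 6-joint arm with a two-finger parallel gripper is mounted at the origin on the work surface. World frame = base frame: x ahead of the robot, y to its left, z up, the work surface at z = 0. Lengths are in mm, angles in rad, forces in N, time in s.
With the tool pointing down it reaches from about 350 to 975 mm from the base axis. Payload 7.1 kg.
Tool frame: the origin (TCP) lies midway between the tips of the shut fingers; the grasp point (between the pads) lies 19 mm behind it (ctrl.grasp_offset is the distance from the TCP to the grasp point, in mm); z points along the fingers, y is the line along which they close (so a half turn about z gives the same grasp; the last joint's range is limited). The gripper opens to 88 mm and grips with 3 to 60 N. Pads are 20 mm wide; open, the fingers measure 115 mm over their backs; the gripper's body (75 mm by 178 mm) begins 61 mm behind the grasp point.
Start: joints at [-1.199, 0.423, 1.63, -0, 1.089, -0.019], TCP at [238.096, -577.854, 222.675] pointing down, gripper open.
Joint ranges: [-3, 3], [-0.9, 2.11], [0.09, 2.58], [-1.31, 4.45], [0.11, 2.69], [-2.54, 2.54]. Speed limits (rad/s): [2.39, 2.39, 3.01, 3.14, 3.14, 3.14].

## Interface

Orientations are given as a rotation vector (axis times angle).
In Python, from workcell import sensors, viewer, ctrl gives the robot as it stands. The module is installed in compiled form; this text tells all that it offers.
- The arm moves only by the shell command python3 -m handwheel 'ROWS'. ROWS is JSON, a list of rows, each a list of 7 numbers: the shift along the tool's x, y, z in mm, then the turn, a rotation vector about the tool's x, y, z in rad, then the closure, from 0 (fully open) to 1 (shut). In form: [[x, y, z, rx, ry, rz, jaw], ...]. A call has 1 to 10 rows; each row shifts and turns the commanded pose from where the row before left it, along the tool's axes as they then stand; what a row does not reach is not made up. A row lasts 1/8 s, in which the tool goes at most 62.5 mm and 10.7 degrees, less where a joint would pass 70% of its speed; a pose out of reach is approached as far as the arm can. A call is refused whole if a number of a shift passes 62.5 or a number of a turn 0.188, either way. A call with a gripper value outside its range is refused whole. The fingers move at their own pace and stop on an object; the grip force is fixed at half the most. Time passes only in rows, so rows that do not move let the fingers close. It gives the time, the measured TCP pose, the force, the opening and the grip force at its end, in the units of the state.
- sensors.get_obs(): the state, without advancing time (a new reading comes with each control period).
- viewer.get_image(name): name is "scene" or "side" or "wrist"; returns a dict with "frame" (384x512x3 uint8, blue, green, red), "fov_y" (degrees; the focal length in pixels is half the picture's height over the tangent of half this angle, whatever the lens; pixels are square), "cx", "cy" (the principal point, pixels), "R" (3x3) and "t" (3): a world point X has camera coordinates R X + t. Camera axes: x right, y down, z forward; pixel columns grow to the right and rows downward; lengths in mm; the calibration is good to about 2 mm. A picture is of the moment at which its call begins. There is no depth.
- ctrl.close_job(): hands the job in; it is judged then, once.
The state is a dict: "t": time; "qpos": joint angles; "qvel": joint speeds; "joint_torque": joint torques, N m; "ee_pos": TCP position; "orientation": TCP orientation; "ft_force": force on the tool from outside, world axes, zero at the start; "moment": the same for the moment, N m; "width": finger opening in mm; "grasp_force": force on a finger pad.
Only numpy, scipy, OpenCV 4.12 (cv2) and the standard library are available. Lean on these libraries where they do the work, as an engineer would, in place of code of your own. Each camera call takes 0.05 s, during which the arm holds its last target. There are 200 camera calls.

## Working session

There is one attempt and no reset: what is moved stays moved. The work goes in short steps, Python scripts to look and compute and a shell command to move; the robot and the scene stay as the last step left them, time stands still between calls to the robot, and variables do not carry over. Pictures are saved under pics/ and viewed, at most 10 in all, crops included, and the job is handed in when it is done.

```bash
mkdir -p pics
python3 - <<'E'
from workcell import sensors, viewer, ctrl
import cv2,numpy as np,pickle
o=sensors.get_obs(); print({k:np.round(v,3) for k,v in o.items()}, ctrl.grasp_offset)
for n in("scene","side","wrist"):
    d=viewer.get_image(n); cv2.imwrite(f"pics/{n}0.png",d["frame"]); pickle.dump(d,open(f"{n}0.pkl","wb"))
    R=np.array(d["R"]);print(n,d["fov_y"],d["cx"],d["cy"],-R.T@np.array(d["t"]),R[2])
E
```

```text
{'t': np.float64(0.0), 'qpos': array([-1.199,  0.424,  1.631, -0.   ,  1.089, -0.019]), 'qvel': array([ 0.001,  0.   , -0.   ,  0.   ,  0.001,  0.001]), 'joint_torque': array([ 1.0000e-03, -5.4462e+01, -2.7367e+01,  6.5000e-02,  2.3000e-02,
       -0.0000e+00]), 'ee_pos': array([ 237.908, -577.365,  221.913]), 'orientation': array([-3.08, -0.61,  0.  ]), 'ft_force': array([-0.513,  0.385, -0.316]), 'moment': array([ 0.026,  0.003, -0.003]), 'grasp_force': np.float64(0.0), 'width': np.float64(87.768)} 18.700000000000003
scene 54.16588108393815 263.7973459565814 184.38307443273175 [ 881.62257401 -315.73061395  521.22214475] [-0.44003356  0.62824074 -0.64162609]
side 43.921737999525135 256.3421166060028 189.73086394354615 [117.40048297 550.57326059 501.36461514] [ 0.58874216 -0.59125794 -0.55117757]
wrist 58.695101794923545 255.8043782775888 192.46808128681297 [ 307.49964899 -549.58190591  383.82943547] [-0.25374936 -0.10446353 -0.96161252]
```

View pics/scene0.png

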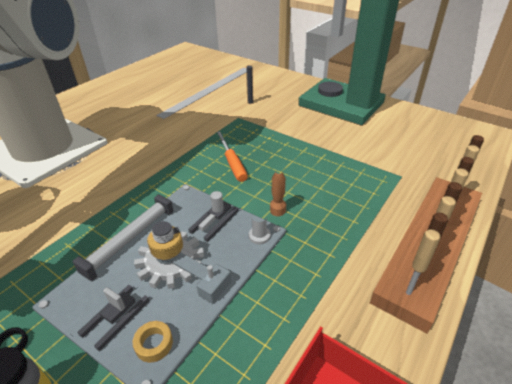

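View pics/side0.png

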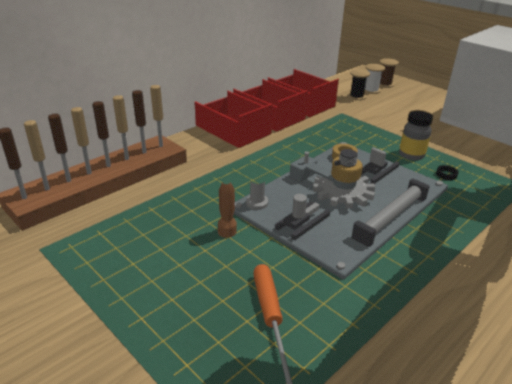

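```bash
cat > h.py <<'E'
import numpy as np,pickle,cv2
def ray(d,u,v):
    f=192/np.tan(np.radians(d["fov_y"])/2);R=np.array(d["R"]);c=-R.T@np.array(d["t"])
    return c,R.T@np.array([(u-d["cx"])/f,(v-d["cy"])/f,1])
def onz(d,u,v,z):
    c,r=ray(d,u,v);return (c+r*(z-c[2])/r[2])
def tri(a,b):
    (c1,r1),(c2,r2)=ray(*a),ray(*b);s=np.linalg.lstsq(np.c_[r1,-r2],c2-c1,rcond=None)[0]
    p,q=c1+s[0]*r1,c2+s[1]*r2;return (p+q)/2,np.linalg.norm(p-q)
def proj(d,X):
    f=192/np.tan(np.radians(d["fov_y"])/2);x=np.array(d["R"])@X+np.array(d["t"]);return f*x[0]/x[2]+d["cx"],f*x[1]/x[2]+d["cy"]
def load(n):return pickle.load(open(n+".pkl","rb"))
E
python3 - <<'E'
from h import *
a=load("scene0")["frame"][180:320,80:290];b=load("side0")["frame"][130:250,230:410]
a=cv2.resize(a,None,fx=3.5,fy=3.5,interpolation=3);b=cv2.resize(b,None,fx=4,fy=4,interpolation=3)
cv2.imwrite("pics/ca.png",a);cv2.imwrite("pics/cb.png",b)
E
```

```text
(no output)
```

View pics/ca.png

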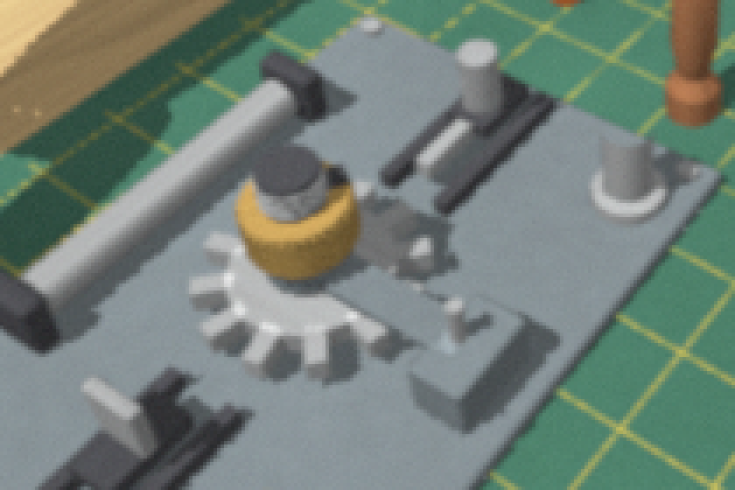

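View pics/cb.png

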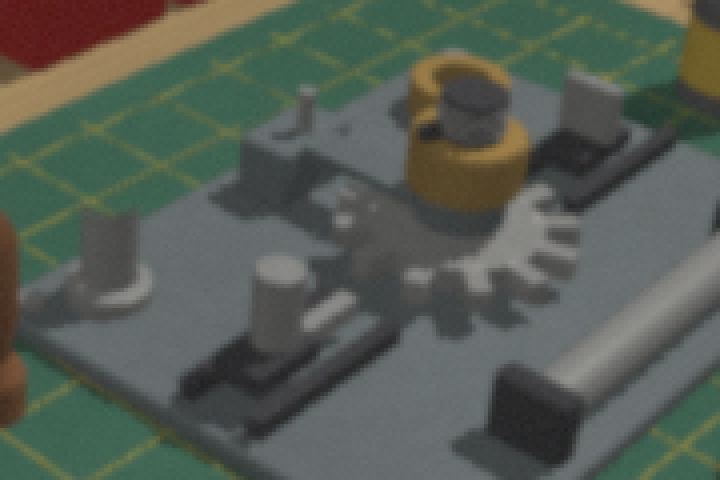

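Run:
```python
from h import *
a,b=load("scene0"),load("side0")
for n,u,v,z in(("barrel",(162.9,228.6),(348.75,154.25),100),("knob",(216.9,194.9),(299.75,196.75),70),("pin",(210.3,266.3),(306.75,152.5),60),("tab",(176.6,230.3),(337,163),80),("roller ends",(100,260),(160,208),40)):
    print(n,np.round(tri((a,*u),(b,*v))[0],1),round(tri((a,*u),(b,*v))[1],1),onz(a,*u,z).round(1),onz(b,*v,z).round(1))
```

```text
barrel [521.4 -77.9  97.9] 4.9 [525.5 -77.9 100. ] [518.1 -77.1 100. ]
knob [517.5  52.1  70.2] 4.2 [519.1  53.5  70. ] [516.3  50.3  70. ]
pin [610.9 -74.1  66.2] 4.5 [609.1 -69.5  60. ] [616.5 -84.8  60. ]
tab [530.5 -59.9  83.5] 3.9 [529.5 -56.8  80. ] [532.9 -66.9  80. ]
roller ends [580.6  22.9  63.7] 426.9 [ 442.4 -150.5   40. ] [678.  211.4  40. ]
```

```bash
python3 -m handwheel '[[38,-36,0,0,0,0,0],[38,-36,0,0,0,0,0],[38,-36,0,0,0,0,0],[38,-36,0,0,0,0,0],[38,-36,0,0,0,0,0],[38,-36,0,0,0,0,0],[38,-36,0,0,0,0,0],[38,-36,0,0,0,0,0],[38,-36,0,0,0,0,0],[38,-36,0,0,0,0,0]]'
python3 -m handwheel '[[30,-36,0,0,0,0.18,0],[0,0,0,0,0,0.185,0],[0,0,0,0,0,0,0]]'
python3 - <<'E'
from h import *
from workcell import viewer,sensors
d=viewer.get_image("wrist");pickle.dump(d,open("wrist1.pkl","wb"));cv2.imwrite("pics/w1.png",d["frame"])
o=sensors.get_obs();print(o["ee_pos"],o["orientation"],o["ft_force"])
for X in((521,-78,100),(521,-78,80),(517.5,52,70),(611,-74,66),(530.5,-60,83)):print(X,np.round(proj(d,np.array(X)),1))
E
```

```text
t: 1.4
ee_pos: [452.7, -98.6, 222.7]
orientation: [3.082, 0.61, 0.0]
ft_force: [1.2, -1.3, -0.3]
width: 87.8
grasp_force: 0.0
t: 1.78
ee_pos: [466.0, -55.8, 222.5]
orientation: [-3.141, -0.05, 0.001]
ft_force: [-0.1, 0.0, -0.1]
width: 87.7
grasp_force: 0.0
[465.94699804 -56.25723741 222.53761607] [ 3.14115102e+00  5.22805436e-02 -5.94968125e-04] [-0.18808308  0.80407008 -0.54586845]
(521, -78, 100) [283.9 121.7]
(521, -78, 80) [282.1 120. ]
(517.5, 52, 70) [137.  118.5]
(611, -74, 66) [281.8   9.6]
(530.5, -60, 83) [262.  108.3]
```

View pics/w1.png

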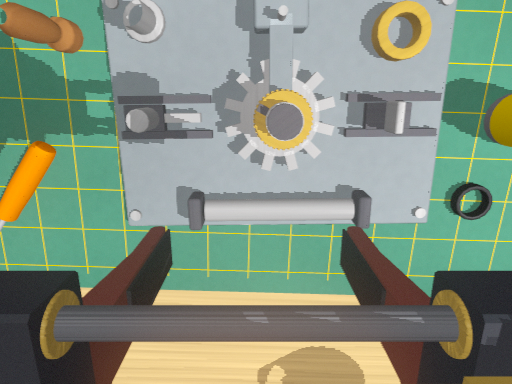

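```bash
python3 -m handwheel '[[28,-53,0,0,0,0,0],[27,-53,0,0,0,0,0],[0,0,45,0,0,0,0],[0,0,45,0,0,0,0],[0,0,45,0,0,0,0],[0,0,45,0,0,0,0],[0,0,0,0,0,0,0]]'
python3 - <<'E'
from h import *
from workcell import viewer,sensors
d=viewer.get_image("side");cv2.imwrite("pics/s2.png",cv2.resize(d["frame"][100:260,190:430],None,fx=3,fy=3))
E
```

```text
t: 2.7
ee_pos: [515.4, 50.2, 40.0]
orientation: [3.141, 0.048, -0.011]
ft_force: [-1.3, 1.0, -0.4]
width: 87.9
grasp_force: 0.0
```

View pics/s2.png

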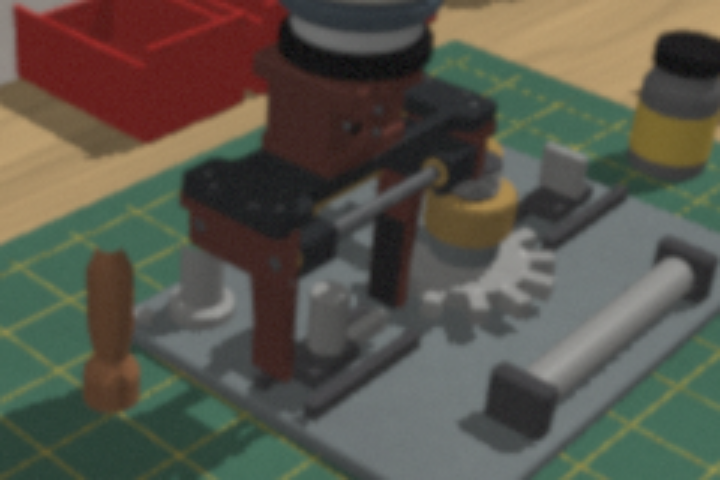

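The open fingers straddle the knob (crop 328,320) along the slide's line. I'll close on it.

```bash
python3 -m handwheel '[[1,0,0,0,0,0,1],[0,0,0,0,0,0,1],[0,0,0,0,0,0,1],[0,0,0,0,0,0,1],[0,0,0,0,0,0,1],[0,0,0,0,0,0,1]]'
```

```text
t: 3.5
ee_pos: [519.0, 51.3, 42.7]
orientation: [3.141, 0.046, -0.0]
ft_force: [0.4, 0.3, -0.3]
width: 31.1
grasp_force: 0.0
```

```bash
python3 -m handwheel '[[0,0,0,0,0,0,1],[0,0,0,0,0,0,1],[0,0,0,0,0,0,1],[0,0,0,0,0,0,1]]'
```

```text
t: 4.0
ee_pos: [519.0, 51.4, 42.6]
orientation: [-3.141, -0.046, 0.0]
ft_force: [-0.6, 2.5, 0.0]
width: 21.8
grasp_force: 30.0
```

```bash
python3 -m handwheel '[[0,6,0,0,0,0,1],[0,6,0,0,0,0,1],[0,6,0,0,0,0,1],[0,6,0,0,0,0,1],[0,4,0,0,0,0,1],[0,0,0,0,0,0,1],[0,0,0,0,0,0,1]]';python3 -m handwheel '[[0,4,0,0,0,0,1],[0,0,0,0,0,0,1]]'; python3 -m handwheel '[[0,3,0,0,0,0,1],[0,0,0,0,0,0,1]]'
```

```text
t: 4.88
ee_pos: [520.1, 22.8, 42.7]
orientation: [3.141, 0.046, 0.001]
ft_force: [2.3, -2.0, -2.7]
width: 21.7
grasp_force: 30.0
t: 5.12
ee_pos: [520.2, 19.2, 42.7]
orientation: [-3.141, -0.046, -0.001]
ft_force: [3.4, -0.5, -4.3]
width: 21.6
grasp_force: 30.0
t: 5.38
ee_pos: [520.3, 17.1, 42.7]
orientation: [-3.14, -0.044, -0.001]
ft_force: [3.7, 8.5, -3.7]
width: 21.4
grasp_force: 30.0
```

```bash
python3 -m handwheel '[[0,2,0,0,0,0,1],[0,0,0,0,0,0,1]]'
```

```text
t: 5.62
ee_pos: [520.3, 16.9, 42.8]
orientation: [-3.138, -0.043, -0.001]
ft_force: [3.8, 21.9, -2.9]
width: 21.3
grasp_force: 30.0
```

```bash
python3 -m handwheel '[[0,-2,0,0,0,0,1],[0,0,0,0,0,0,0.55],[0,0,0,0,0,0,0.55],[0,0,0,0,0,0,0.55],[0,0,0,0,0,0,0.55],[0,0,-40,0,0,0,0.55],[0,0,-60,0,0,0,0.55],[0,0,-60,0,0,0,0],[-60,30,0,0,0,0,0],[-30,30,0,0,0,0,0]]'
python3 - <<'E'
from h import *
from workcell import viewer,sensors
d=viewer.get_image("wrist");pickle.dump(d,open("wrist3.pkl","wb"));cv2.imwrite("pics/w3.png",cv2.resize(d["frame"][0:260,100:440],None,fx=2.3,fy=2.3,interpolation=3))
o=sensors.get_obs();print(o["ee_pos"],o["orientation"],o["qpos"],o["width"])
E
```

```text
t: 6.88
ee_pos: [433.8, -44.5, 203.3]
orientation: [3.141, 0.048, 0.001]
ft_force: [0.2, 0.4, -0.2]
width: 66.0
grasp_force: 0.0
[430.39618654 -46.55243859 202.52235049] [ 3.14032896  0.04641797 -0.00527972] [-1.34229585e-01  1.69123861e-01  2.05211543e+00 -1.76147854e-03
  9.23542985e-01  1.40807081e+00] 70.33999370491513
```

View pics/w3.png

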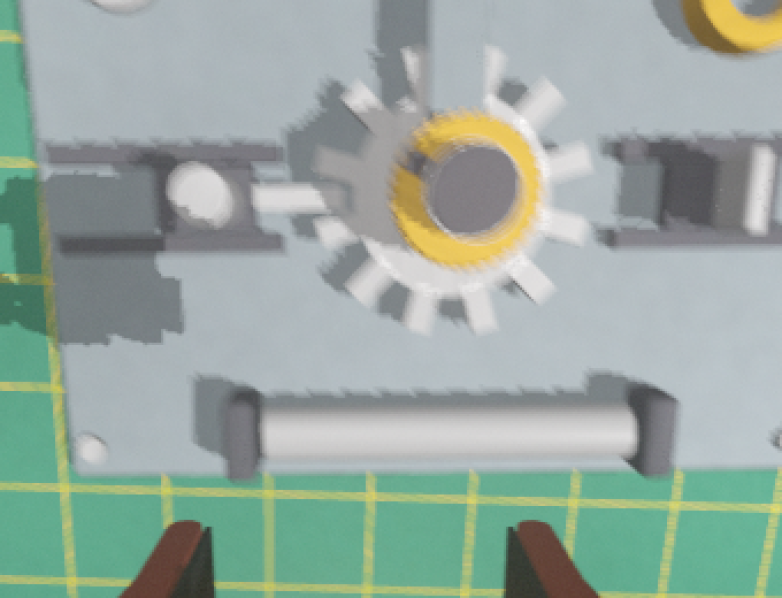

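The slide is home: its tooth at crop (300,197) sits between two flange teeth. The ring centre is at (468,188) and the tab at (418,165).

Run:
```python
from h import *
d=load("wrist3")
B=onz(d,305.7,82.2,100);r=onz(d,303.5,81.7,80);T=onz(d,281.7,71.7,83);K=onz(d,100+200/2.3,193/2.3,70)
print(B,r,K,T,np.degrees(np.arctan2(*(T-r)[[1,0]])),np.linalg.norm((B-K)[:2]))
```

```text
[519.37124152 -79.80478561 100.        ] [520.48491413 -80.81027356  80.        ] [516.26952435  13.74965467  70.        ] [527.27038514 -62.89151203  83.        ] 69.25934103484016 93.60584353908762
```

```bash
python3 -m handwheel '[[45,15,0,0,0,0,0],[45,15,0,0,0,0,0],[0,0,0,0,0,-0.175,0],[0,0,0,0,0,-0.175,0],[0,0,0,0,0,-0.175,0],[0,0,0,0,0,-0.175,0],[0,0,0,0,0,-0.175,0],[0,0,0,0,0,-0.175,0],[0,0,0,0,0,0,0],[0,0,0,0,0,0,0]]'
python3 - <<'E'
from scipy.spatial.transform import Rotation as R
import numpy as np
from workcell import sensors
o=sensors.get_obs();M=R.from_rotvec(o["orientation"]);print(o["ee_pos"],M.as_matrix().round(3),"move",M.inv().apply(np.array([520,-79,48])-o["ee_pos"]),o["qpos"],o["width"])
E
```

```text
t: 8.18
ee_pos: [526.6, -71.6, 202.6]
orientation: [-2.698, -1.609, 0.0]
ft_force: [0.2, 0.2, -0.5]
width: 88.1
grasp_force: 0.0
[526.61858608 -71.57188571 202.64090841] [[ 0.475  0.88  -0.   ]
 [ 0.88  -0.475  0.   ]
 [-0.    -0.    -1.   ]] move [ -9.67895869  -2.27454534 154.64131828] [-1.57490166e-01  3.12626003e-01  1.85302788e+00  3.39525998e-05
  9.76059134e-01  3.37698538e-01] 88.05682917672705
```

```bash
python3 -m handwheel '[[-10,-2,0,0,0,0,0],[0,0,50,0,0,0,0],[0,0,50,0,0,0,0],[0,0,40,0,0,0,0],[0,0,14,0,0,0,0],[0,0,0,0,0,0,0]]'
python3 -m handwheel '[[0,0,0,0,0,0,1],[0,0,0,0,0,0,1],[0,0,0,0,0,0,1],[0,0,0,0,0,0,1],[0,0,0,0,0,0,1],[0,0,0,0,0,0,1],[0,0,0,0,0,0,1]]'
```

```text
t: 8.93
ee_pos: [519.9, -79.6, 48.5]
orientation: [-2.695, -1.613, 0.002]
ft_force: [-0.3, -0.4, 0.7]
width: 88.0
grasp_force: 0.0
t: 9.8
ee_pos: [520.1, -79.3, 49.1]
orientation: [-2.695, -1.614, -0.0]
ft_force: [-1.6, 0.9, 6.2]
width: 50.4
grasp_force: 30.0
```

```bash
python3 -m handwheel '[[0,0,0,0,0,0.1,1],[0,0,0,0,0,0.1,1],[0,0,0,0,0,0.1,1],[0,0,0,0,0,0.1,1],[0,0,0,0,0,0,1]]'
python3 - <<'E'
from h import *
from workcell import viewer,sensors
o=sensors.get_obs();print(o["moment"],o["qpos"],o["width"])
f=[viewer.get_image(n)["frame"] for n in("scene","side")]
cv2.imwrite("pics/t4.png",np.hstack([cv2.resize(f[0][190:310,100:230],(390,360)),cv2.resize(f[1][130:250,270:400],(390,360))]))
E
```

```text
t: 10.42
ee_pos: [519.6, -78.9, 49.1]
orientation: [-2.962, -1.045, 0.001]
ft_force: [-2.5, 2.6, 7.1]
width: 50.2
grasp_force: 30.0
[0.44399372 0.38789975 0.02746288] [-1.73532909e-01  5.51188191e-01  1.94237465e+00  5.44480995e-04
  6.49176423e-01  7.18588579e-01] 50.194129587510986
```

View pics/t4.png

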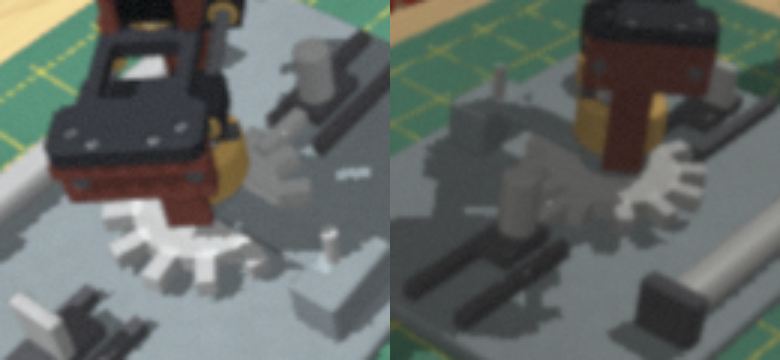

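```bash
python3 -m handwheel '[[0,0,0,0,0,0.1,1]]'
cat > look.py <<'E'
from h import *
import sys
from workcell import viewer,sensors
o=sensors.get_obs();print(o["moment"].round(3),o["qpos"][5],o["width"])
d=viewer.get_image("scene");f=d["frame"];pickle.dump(d,open("now.pkl","wb"))
for a in(70,60,50,40,30,20,10,0):print(a,np.round(proj(d,np.array([520+20*np.cos(np.radians(a)),-79+20*np.sin(np.radians(a)),82])),1),end=" ")
cv2.imwrite(f"pics/{sys.argv[1]}.png",cv2.resize(f[200:275,130:230],(800,600),interpolation=3))
E
python3 look.py t5
```

```text
t: 10.65
ee_pos: [519.5, -78.8, 49.1]
orientation: [-3.011, -0.894, 0.002]
ft_force: [-3.1, 4.7, 8.2]
width: 50.1
grasp_force: 30.0
[0.628 0.496 0.344] 0.8193225598375546 50.051561788545335
70 [173.7 230. ] 60 [174.4 231.4] 50 [174.8 233. ] 40 [174.8 234.6] 30 [174.4 236.2] 20 [173.6 237.9] 10 [172.5 239.5] 0 [171.  240.9]
```

View pics/t5.png

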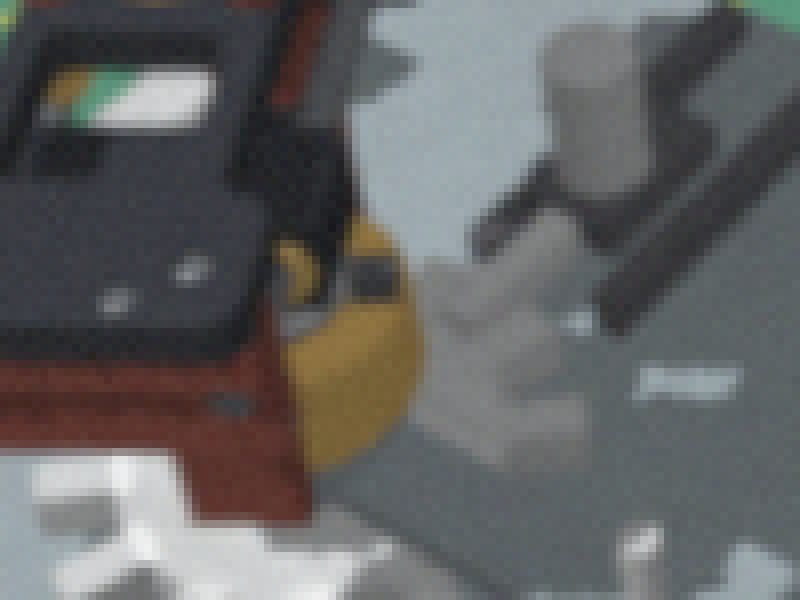

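The tab is now at (176,235), i.e. about 40°, so it turns with the gripper, at a moment of 0.34 N m. I'll keep turning.

```bash
cat > m.py <<'E'
from workcell import sensors
o=sensors.get_obs();print("M",o["moment"].round(3),"q6",o["qpos"][5].round(3))
E
python3 -m handwheel '[[0,0,0,0,0,0.1,1],[0,0,0,0,0,0.1,1],[0,0,0,0,0,0.1,1]]';python3 m.py
python3 -m handwheel '[[0,0,0,0,0,0.1,1]]'|grep -E "ft_|wid";python3 m.py
python3 -m handwheel '[[0,0,0,0,0,0.08,1]]'|grep -E "ft_|wid";python3 m.py
python3 -m handwheel '[[0,0,0,0,0,0.08,1]]'|grep -E "ft_|wid";python3 m.py
```

```text
t: 11.08
ee_pos: [519.3, -78.4, 49.1]
orientation: [-3.11, -0.433, 0.003]
ft_force: [-4.3, 6.7, 8.8]
width: 50.4
grasp_force: 30.0
M [1.073 0.541 0.331] q6 1.12
ft_force: [-3.4, 8.9, 9.3]
width: 50.4
M [1.23  0.522 0.37 ] q6 1.22
ft_force: [-3.2, 9.0, 8.6]
width: 50.1
M [1.375 0.592 0.323] q6 1.3
ft_force: [-3.3, 9.9, 9.4]
width: 50.7
M [1.484 0.549 0.335] q6 1.38
```

```bash
for i in 1; do python3 -m handwheel '[[0,0,0,0,0,0.05,1]]'|grep -E "ft_|wid";python3 m.py; done
python3 -m handwheel '[[0,0,0,0,0,0.05,1]]'|grep -E "ft_|wid";python3 m.py
python3 -m handwheel '[[0,0,0,0,0,0.05,1]]'|grep -E "ft_|wid";python3 m.py
python3 -m handwheel '[[0,0,0,0,0,0.05,1]]'|grep -E "ft_|wid";python3 m.py
```

```text
ft_force: [-3.9, 10.1, 9.5]
width: 50.6
M [1.583 0.609 0.338] q6 1.429
ft_force: [-3.7, 10.8, 10.3]
width: 50.6
M [1.822 0.595 1.096] q6 1.478
ft_force: [-7.6, 11.9, 11.1]
width: 50.3
M [2.056 1.295 1.001] q6 1.528
ft_force: [-3.6, 12.0, 6.9]
width: 50.7
M [1.993 0.684 0.901] q6 1.578
```

Firm: the moment jumped from 0.34 to 1.1 N m. I'll release, rise and check.

```bash
python3 -m handwheel '[[0,0,0,0,0,0,0.2],[0,0,0,0,0,0,0.2],[0,0,0,0,0,0,0.2],[0,0,0,0,0,0,0.2],[0,0,0,0,0,0,0.2],[0,0,0,0,0,0,0.2],[0,0,-50,0,0,0,0.2],[0,0,-50,0,0,0,0.2],[0,0,-50,0,0,0,0.2]]'
python3 -m handwheel '[[-50,0,0,0,0,0,0],[-40,0,0,0,0,0,0],[0,0,0,0,0,0,0],[0,0,0,0,0,0,0],[0,0,0,0,0,0,0]]'
python3 - <<'E'
from h import *
from workcell import viewer
d=viewer.get_image("wrist");pickle.dump(d,open("wrist6.pkl","wb"))
u,v=map(int,proj(d,np.array([520,-40,70])));x0,y0=max(0,u-120),max(0,v-90);print(x0,y0)
for X in((520,-79,100),(517,16,70),(540,-78,83),(611,-74,66)):print(X,np.round((np.array(proj(d,np.array(X)))-[x0,y0])*3.3))
cv2.imwrite("pics/w6.png",cv2.resize(d["frame"][y0:y0+180,x0:x0+240],None,fx=3.3,fy=3.3,interpolation=3))
E
```

```text
t: 13.08
ee_pos: [519.9, -79.4, 200.1]
orientation: [-3.129, 0.284, 0.001]
ft_force: [0.4, -0.5, 0.1]
width: 70.1
grasp_force: 0.0
t: 13.7
ee_pos: [433.0, -63.5, 198.8]
orientation: [3.129, -0.284, 0.001]
ft_force: [1.5, 0.6, 0.5]
width: 87.7
grasp_force: 0.0
87 0
(520, -79, 100) [551. 253.]
(517, 16, 70) [180. 344.]
(540, -78, 83) [531. 167.]
(611, -74, 66) [ 457. -151.]
```

View pics/w6.png

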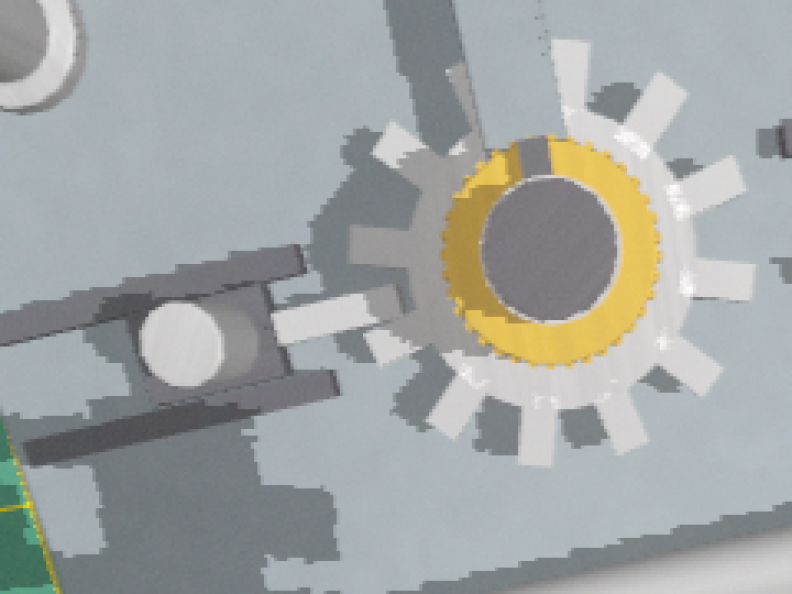

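The tab (537,157) faces the index pin, the knob (182,344) is at its home position, and the tooth (385,300) sits between two flange teeth. The gripper is clear of everything, so I'm handing in.

```bash
python3 -c "from workcell import ctrl;print(ctrl.close_job())"
```

```text
the job is handed in; nothing more can be done
None
```

The slide is home, the lock ring is firm with its tab facing the index pin, the barrel is held by the slide's tooth, and everything is released; the job was handed in after about 14 s, and no verdict came back.

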